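# Switch on and zero the packing scale

## Robot

A 7-joint arm with a two-finger parallel gripper is mounted at the origin on the work surface. World frame = base frame: x ahead of the robot, y to its left, z up, the work surface at z = 0. Lengths are in m, angles in rad, forces in N, time in s.
With the tool pointing down it reaches from about 0.4 to 0.75 m from the base axis. Payload 19.5 kg.
Tool frame: the origin (TCP) lies midway between the tips of the shut fingers; the grasp point (between the pads) lies 19 mm behind it; z points along the fingers, y is the line along which they close (so a half turn about z gives the same grasp; the last joint's range is limited). The gripper opens to 85 mm and grips with 20 to 120 N. Pads are 22 mm wide; open, the fingers measure 114 mm over their backs; the gripper's body (76 mm by 85 mm) begins 54 mm behind the grasp point. The pads swing forward as they close: fully open they stand 13 mm farther back than shut.
Start: joints at [1.102, 0.707, -0.028, 1.485, 0.022, 0.951, -0.075], TCP at [0.238, -0.523, 0.211] pointing down, gripper open.
Joint ranges: [-2.71, 2.71], [-0.32, 2.16], [-1.57, 1.52], [0, 2.45], [-1.46, 4.6], [0, 2.02], [-2.83, 2.83]. Speed limits (rad/s): [1.89, 1.89, 2.57, 2.57, 3.01, 3.01, 3.01].

## Interface

Orientations are given as a unit quaternion [w, x, y, z].
In Python, from cell import manip gives the robot as it stands. The module is installed in compiled form; this text tells all that it offers.
- The arm moves only by the shell command python3 -m crank 'ROWS'. ROWS is JSON, a list of rows, each a list of 5 numbers: the opening, from 0 (shut) to 1 (fully open), then the shift along the tool's x, y, z in cm, then the turn about the tool's z in degrees. In form: [[grip, dx, dy, dz, twist], ...]. A call has 1 to 20 rows; each row is the pose to reach, as a shift and turn from the pose commanded when the call began, along the tool's axes at that moment; what a row does not reach only later rows make up. A row lasts 1/10 s, in which the tool goes at most 50 mm and 8.59 degrees, less where a joint would pass 70% of its speed; a pose out of reach is approached as far as the arm can. A call with a gripper value outside its range is refused whole. The fingers move at their own pace and stop on an object; the grip force is fixed at half the most. Time passes only in rows, so rows that repeat a pose let the fingers close. It gives the time, the measured TCP pose, the force, the opening and the grip force at its end, in the units of the state.
- manip.state(): the state, without advancing time (a new reading comes with each control period).
- manip.snapshot(name): name is "scene" or "top" or "wrist"; returns (picture, depth): 400x640x3 uint8, red, green, blue; 400x640 float32, m along the optical axis (not along the pixel's ray), 0 where there is no reading.
- manip.camera_model(name): a dict with "fov_y" (degrees; the focal length in pixels is half the picture's height over the tangent of half this angle, whatever the lens; pixels are square), "cx", "cy" (the principal point, pixels), "distortion" ([k1, k2, p1, p2, k3] as OpenCV has them; the pictures are not rectified), "R" (3x3) and "t" (3): a world point X has camera coordinates R X + t. Camera axes: x right, y down, z forward; pixel columns grow to the right and rows downward; lengths in m; the calibration is good to about 2 mm. A picture is of the moment at which its call begins: read the wrist's pose just before it. camera_model takes no time and is no camera call; for the wrist camera it gives the pose at the moment of the call.
- manip.finish_job(): hands the job in; it is judged then, once.
The state is a dict: "time": time; "joint_pos": joint angles; "qd": joint speeds; "effort": joint torques, N m; "eef_pos": TCP position; "eef_rot": TCP orientation; "contact_force": force on the tool from outside, world axes, zero at the start; "wrist_torque": the same for the moment, N m; "finger_gap": finger opening in m; "finger_force": force on a finger pad.
Only numpy, scipy, OpenCV 4.12 (cv2) and the standard library are available. Lean on these libraries where they do the work, as an engineer would, in place of code of your own. Each camera call takes 0.05 s, during which the arm holds its last target. There are 200 camera calls.

## Task

Get the cookie-packing scale ready: switch it on by pressing the large round key down until it stays down, then zero it with the empty basket on it by pressing the long bar key down and holding it for at least one second before letting go. Press gently with the fingertips. Do not press the bar key before the scale is on, do not press the small square key at all, and do not shift the basket, jar, stamp or cookie tray.

Things in the scene. Friction and masses are not known exactly. Their poses are not given: they have to be found in the camera images.
- scale: White bench scale, fixed; 300 mm deep (x), 280 mm wide (y). Origin: centre of its underside. Front part (x -150 to -40 mm, facing the robot): level control panel 70 mm high with three black keys in a row along y at x = -105 mm, 90 mm apart, in any order, then a thin dark display strip. Behind: steel platform 180 x 264 mm, centred at x = 55 mm, top at 60 mm. Yaw within 0.35 rad of zero.
- round_unit: The large round key with its surround, a fixed grey plate 46 mm (x) x 70 mm (y) x 4 mm on the panel; origin: centre of the plate's underside, 70 mm above the table. It carries the black rubber key cap (soft: gives another 1 mm per 4 N), round, 36 mm in diameter, standing 16 mm above the plate when out.
- round_top (a point): Centre of the top face of the large round key (36 mm diameter), 90 mm above the table when out; it moves down with the key. z up, x and y along the scale's.
- round_key (a joint): Travel of the large round on-key in m: 0 out (off), 0.008 fully down. It has no spring: it moves against about 3 N of friction and stays where it is pushed to. The scale is on from 0.004.
- bar_unit: The long bar key with its surround, the same plate; origin: centre of the plate's underside, 70 mm above the table. It carries the black bar-shaped rubber key cap (soft: gives another 1 mm per 4 N), 20 mm (x) x 58 mm (y), standing 16 mm above the plate when out.
- bar_top (a point): Centre of the top face of the long bar key (20 x 58 mm, long along the scale's y), 90 mm above the table when out; it moves down with the key. z up, x and y along the scale's.
- bar_key (a joint): Travel of the bar key (zero) in m: 0 out, 0.008 fully down. Spring return: about 1 N to start, 6 N fully down. It counts as down from 0.004.
- square_top (a point): Centre of the top face of the small square black key, 18 x 18 mm, 90 mm above the table when out, in the same kind of surround. Leave it alone.
- square_key (a joint): Travel of the small square key in m: 0 out, 0.008 fully down; spring return like the bar key.
- basket: Empty brown basket, 140 mm (x) x 200 mm (y) x 40 mm high, loose on the scale's platform, rim about 100 mm above the table. Origin: centre of its underside. Leave it alone.
- jar: Glass jar with a steel cap, 68 mm diameter, 100 mm high, loose on the table to one side of the scale. Origin: centre of its underside. Leave it alone.
- stamp: Small wooden cookie stamp standing upright next to the jar, 36 mm diameter foot, 70 mm high, loose. Origin: centre of its underside. Leave it alone.
- tray: Dark baking tray with five cookies, 270 mm (x) x 180 mm (y) x 17 mm high, loose on the table on the other side of the scale. Origin: centre of its underside. Leave it alone.

How it is judged:
By the outcome, as a careful person would: the job done as asked, in the order asked, and still so for the second after the job is handed in, with the robot touching nothing.
It also fails if it takes over 43 s, if anything falls off the work surface, if the arm or the gripper's body presses on something with over 40 N, if the wrist force passes 120 N, or if a joint passes its speed limit or range.

## Working session

There is one attempt and no reset: what is moved stays moved. The work goes in short steps, Python scripts to look and compute and a shell command to move; the robot and the scene stay as the last step left them, time stands still between calls to the robot, and variables do not carry over. Pictures are saved under pics/ and viewed, at most 10 in all, crops included, and the job is handed in when it is done.

```bash
mkdir -p pics; cat > h.py <<'E'
import numpy as np, cv2
from cell import manip
def K(m):
    f=200/np.tan(np.radians(m["fov_y"])/2); return np.array([[f,0,m["cx"]],[0,f,m["cy"]],[0,0,1]])
def snap(n,f):
    m=manip.camera_model(n); p,d=manip.snapshot(n); cv2.imwrite("pics/"+f+".png",p[:,:,::-1]); np.savez(f,d=d,p=p,R=m["R"],t=m["t"],K=K(m),D=np.array(m["distortion"],float)); 
def world(f):
    z=np.load(f+".npz"); v,u=np.mgrid[0:400,0:640]
    q=cv2.undistortPoints(np.stack([u,v],-1).reshape(-1,1,2).astype(float),z["K"],z["D"]).reshape(400,640,2)
    c=np.dstack([q,np.ones((400,640))])*z["d"][...,None]
    return (c-z["t"])@z["R"], z["p"], z["d"]
def pix(f,X):
    z=np.load(f+".npz"); return cv2.projectPoints(np.array(X,float).reshape(-1,3),cv2.Rodrigues(z["R"])[0],z["t"],z["K"],z["D"])[0].reshape(-1,2)
E
python3 - <<'E'
from h import *
print(manip.state())
snap("top","top0"); snap("scene","scene0")
E
```

```text
{'time': 0.0, 'joint_pos': array([ 1.1022954 ,  0.70707958, -0.02759709,  1.48501829,  0.02199638,
        0.95088269, -0.07550631]), 'qd': array([-0.00141242, -0.0001259 ,  0.00304848,  0.0013899 ,  0.00103608,
        0.0018293 , -0.0014663 ]), 'effort': array([ 7.50356430e-04, -8.83222103e+01,  1.23500582e+00, -2.36168665e+01,
        1.70122460e-02,  6.48506975e-03, -1.15814720e-05]), 'eef_pos': array([ 0.2378976 , -0.52316034,  0.21073655]), 'eef_rot': array([-5.25226929e-04,  9.77318705e-01,  2.11773121e-01, -1.36758020e-04]), 'contact_force': array([0.33322152, 0.21055855, 0.44773474]), 'wrist_torque': array([-0.06334795, -0.0128235 ,  0.01317087]), 'finger_force': 0.0, 'finger_gap': 0.08540891395958385}
```

View pics/top0.png

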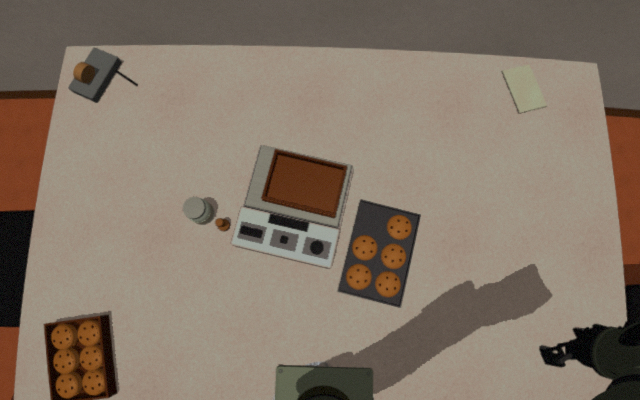

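View pics/scene0.png

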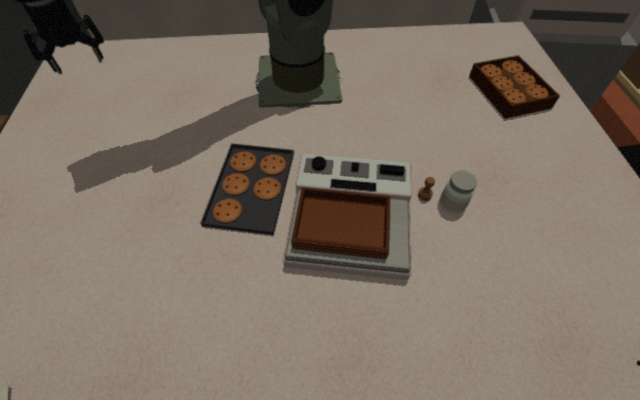

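The top view shows the bar key at about (251,232), the square key at (284,240) and the round key at (317,247). The basket lies behind the panel, the jar and stamp to its left and the tray to its right. Next I'll measure the keys.

```bash
python3 - <<'E'
from h import *
W,p,d=world("top0")
for n,(u,v) in dict(bar=(251,232),sq=(284,240),rnd=(317,247)).items():
    w=W[v-8:v+9,u-16:u+17].reshape(-1,3); g=p[v-8:v+9,u-16:u+17].reshape(-1,3).max(1)
    m=(g<45)&(w[:,2]>.06)&(w[:,2]<.11)
    print(n,m.sum(),W[v,u],w[m].mean(0),np.percentile(w[m][:,2],[5,50,95]))
s=manip.state();from scipy.spatial.transform import Rotation as R
q=s["eef_rot"];print(R.from_quat(q,scalar_first=True).as_matrix().round(3))
m=manip.camera_model("wrist");print(np.array(m["R"]).round(2),-np.array(m["R"]).T@m["t"])
E
```

```text
bar 165 [0.48658994 0.20583489 0.09172335] [0.48802008 0.20664754 0.09085476] [0.08744373 0.09128509 0.0939637 ]
sq 48 [0.46829937 0.11727421 0.09081156] [0.47053844 0.11876906 0.09063222] [0.08596746 0.09122665 0.09337386]
rnd 131 [0.45205977 0.02956582 0.09639915] [0.4521926  0.03103662 0.09118026] [0.08813705 0.09092202 0.09436705]
[[ 0.91   0.414 -0.   ]
 [ 0.414 -0.91   0.001]
 [-0.    -0.001 -1.   ]]
[[ 0.41 -0.91 -0.  ]
 [-0.87 -0.39  0.31]
 [-0.28 -0.13 -0.95]] [ 0.31085313 -0.49178771  0.37297697]
```

The keys are 90 and 91 mm apart, at z ≈ 0.091, and the scale's yaw is about -0.20 rad, so the measurements agree with the description. I'll shut the gripper, go above the round key through a waypoint, and twist +36° to line up with the scale.

```bash
python3 -m crank '[[0,6,-3,0,4],[0,12,-6.5,0,8],[0,18,-9.5,0,12],[0,24,-13,0,16],[0,30,-16,0,20],[0,32.5,-21,0,24],[0,35,-26,0,28],[0,37.5,-31,0,32],[0,40,-36,0,36],[0,42.5,-41.5,1,36],[0,42.5,-41.5,3,36],[0,42.5,-41.5,5,36],[0,42.5,-41.5,5,36],[0,42.5,-41.5,5,36],[0,42.5,-41.5,5,36],[0,42.5,-41.5,5,36],[0,42.5,-41.5,5,36],[0,42.5,-41.5,5,36],[0,42.5,-41.5,5,36],[0,42.5,-41.5,5,36]]'
python3 - <<'E'
from h import *
from scipy.spatial.transform import Rotation as R
s=manip.state();print(s["time"],s["eef_pos"],s["contact_force"],s["finger_gap"],R.from_quat(s["eef_rot"],scalar_first=True).as_matrix().round(3).tolist())
snap("wrist","w1")
E
```

```text
time: 2.1
eef_pos: [0.4531, 0.0301, 0.1613]
eef_rot: [-0.0, 0.995, -0.101, 0.0]
contact_force: [-0.0, 0.4, -0.1]
finger_gap: 0.0002
finger_force: 0.0
2.1 [0.45312861 0.03011567 0.16129853] [-0.00723055  0.39589253 -0.06581345] 0.0002267878887029231 [[0.98, -0.2, 0.0], [-0.2, -0.98, 0.0], [0.0, -0.0, -1.0]]
```

View pics/w1.png

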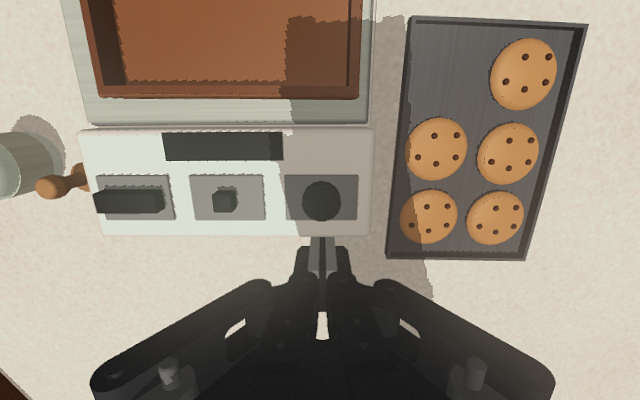

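The wrist view shows the round key at about (321,201), the square at (225,201) and the bar at (130,202). The shut fingertips are at about (322,240), and the alignment with the scale looks right. Next I'll refine the positions with wrist depth.

```bash
python3 - <<'E'
from h import *
W,p,d=world("w1")
for n,(u,v,a) in dict(bar=(130,202,45),sq=(225,201,30),rnd=(321,201,26)).items():
    w=W[v-28:v+29,u-a:u+a].reshape(-1,3)
    m=(w[:,2]>.0855)&(w[:,2]<.097)
    r=cv2.minAreaRect((w[m][:,:2]*1000).astype(np.float32))
    print(n,m.sum(),w[m].mean(0),np.median(w[m][:,2]),r)
print(pix("w1",[manip.state()["eef_pos"]]))
E
```

```text
bar 1329 [0.48789339 0.20469696 0.08943672] 0.08960544823863817 ((487.7961120605469, 206.9130401611328), (59.25450897216797, 20.101791381835938), 77.70792388916016)
sq 391 [0.46992013 0.11768373 0.08923658] 0.08940744601373696 ((469.5868225097656, 118.41866302490234), (18.372840881347656, 17.964567184448242), 78.41606140136719)
rnd 1155 [0.45240602 0.03018711 0.08947313] 0.08953186186736611 ((451.71380615234375, 30.37674331665039), (34.70056915283203, 35.017677307128906), 49.1973876953125)
[[320.87634453 237.56404285]]
```

The sizes match (59×20, 18×18, 35 mm) and the tool is within 1.5 mm of the round key's centre. I'll press it slowly.

```bash
python3 -m crank '[[0,-0.1,0,3,0],[0,-0.1,0,6,0],[0,-0.1,0,6.7,0],[0,-0.1,0,6.9,0],[0,-0.1,0,7.1,0],[0,-0.1,0,7.2,0],[0,-0.1,0,7.3,0],[0,-0.1,0,7.4,0],[0,-0.1,0,7.5,0],[0,-0.1,0,7.6,0],[0,-0.1,0,7.7,0],[0,-0.1,0,7.8,0],[0,-0.1,0,7.8,0],[0,-0.1,0,7.8,0]]'
```

```text
time: 3.55
eef_pos: [0.4521, 0.0305, 0.0832]
eef_rot: [-0.0, 0.995, -0.101, -0.0]
contact_force: [-0.1, 0.6, -0.0]
finger_gap: -0.0001
finger_force: 0.0
```

```bash
python3 -m crank '[[0,0,0,0.05,0],[0,0,0,0.1,0]]'; python3 -m crank '[[0,0,0,0.05,0],[0,0,0,0.1,0]]'
```

```text
time: 3.75
eef_pos: [0.4522, 0.0305, 0.0822]
eef_rot: [-0.0, 0.995, -0.101, 0.0]
contact_force: [-1.0, -0.8, -0.8]
finger_gap: -0.0001
finger_force: 0.0
time: 3.95
eef_pos: [0.4521, 0.0305, 0.0812]
eef_rot: [-0.0, 0.995, -0.101, -0.0]
contact_force: [-0.5, -0.6, 1.3]
finger_gap: -0.0
finger_force: 0.0
```

The force reading is unclear, so I'll back off and measure the height of the key top.

```bash
python3 -m crank '[[0,0,0,-2,0],[0,0,0,-5,0],[0,0,0,-8,0],[0,0,0,-8,0],[0,0,0,-8,0]]'
cat > hts.py <<'E'
import sys
from h import *
def hts(f):
    snap("wrist",f); W,p,d=world(f)
    for n,c in dict(bar=(.4878,.206),sq=(.4698,.118),rnd=(.452,.0303)).items():
        m=(np.hypot(W[...,0]-c[0],W[...,1]-c[1])<.008)&(d>0)&(W[...,2]<.11); print(n,m.sum(),np.median(W[m][:,2]))
hts(sys.argv[1])
E
python3 hts.py w2
```

```text
time: 4.45
eef_pos: [0.4522, 0.0307, 0.1614]
eef_rot: [-0.0, 0.995, -0.1, 0.0]
contact_force: [0.0, 0.8, -1.2]
finger_gap: -0.0001
finger_force: 0.0
bar 221 0.08972983800792943
sq 239 0.08967443966904821
rnd 235 0.08967806829009221
```

View pics/w2.png

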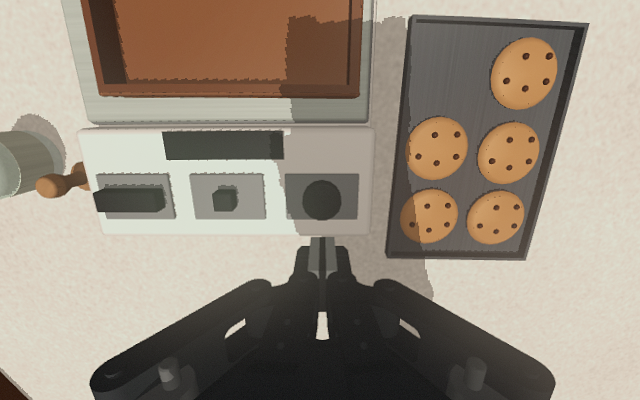

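The key hasn't moved (top still at 89.7 mm), even though the reported TCP went down to 81 mm. I'll check where the fingertips really are in the wrist depth image.

```bash
python3 - <<'E'
from h import *
W,p,d=world("w2"); s=manip.state(); print(s["eef_pos"],pix("w2",[s["eef_pos"]]))
for v in range(226,262,3): print(v,[tuple(W[v,u].round(4)) for u in (314,318,326,330)])
E
```

```text
[0.45196663 0.03060577 0.16086384] [[321.1456566  237.56649374]]
226 [(np.float64(0.4224), np.float64(0.0444), np.float64(0.0706)), (np.float64(0.4214), np.float64(0.0405), np.float64(0.0703)), (np.float64(0.4197), np.float64(0.0327), np.float64(0.0699)), (np.float64(0.4186), np.float64(0.0288), np.float64(0.0694))]
229 [(np.float64(0.4184), np.float64(0.0453), np.float64(0.0689)), (np.float64(0.4178), np.float64(0.0412), np.float64(0.0694)), (np.float64(0.4163), np.float64(0.0333), np.float64(0.0696)), (np.float64(0.4153), np.float64(0.0294), np.float64(0.0692))]
232 [(np.float64(0.4156), np.float64(0.0458), np.float64(0.0699)), (np.float64(0.4149), np.float64(0.0419), np.float64(0.07)), (np.float64(0.4131), np.float64(0.034), np.float64(0.0697)), (np.float64(0.4121), np.float64(0.03), np.float64(0.0692))]
235 [(np.float64(0.4121), np.float64(0.0466), np.float64(0.0693)), (np.float64(0.4111), np.float64(0.0427), np.float64(0.0689)), (np.float64(0.4097), np.float64(0.0346), np.float64(0.0693)), (np.float64(0.408), np.float64(0.0308), np.float64(0.0674))]
238 [(np.float64(0.465), np.f
[... 1285 characters left out ...]
t64(0.2024)), (np.float64(0.4642), np.float64(0.0295), np.float64(0.2027)), (np.float64(0.463), np.float64(0.0257), np.float64(0.202)), (np.float64(0.4631), np.float64(0.0237), np.float64(0.2029))]
256 [(np.float64(0.465), np.float64(0.0312), np.float64(0.2064)), (np.float64(0.464), np.float64(0.0295), np.float64(0.2053)), (np.float64(0.4628), np.float64(0.0258), np.float64(0.2045)), (np.float64(0.4631), np.float64(0.0238), np.float64(0.2057))]
259 [(np.float64(0.465), np.float64(0.0312), np.float64(0.2091)), (np.float64(0.4649), np.float64(0.0292), np.float64(0.2097)), (np.float64(0.4632), np.float64(0.0257), np.float64(0.2081)), (np.float64(0.4632), np.float64(0.0238), np.float64(0.2087))]
```

The visible fingertips end at z ≈ 0.185 while the reported TCP is 0.161. The real tips are therefore about 24 mm behind the reported TCP, which explains why nothing was touched. Contact should come at a reported z of about 0.066, so I'll go down gently and watch the force.

```bash
python3 -m crank '[[0,0,0,3,0],[0,0,0,6,0],[0,0,0,8,0],[0,0,0,8.6,0],[0,0,0,8.9,0],[0,0,0,9.1,0],[0,0,0,9.1,0],[0,0,0,9.1,0]]' | egrep 'time|pos|contact'; for i in 1 ; do python3 -m crank '[[0,0,0,0.1,0],[0,0,0,0.2,0],[0,0,0,0.2,0]]' | egrep 'pos|contact'; python3 -m crank '[[0,0,0,0.1,0],[0,0,0,0.2,0],[0,0,0,0.2,0]]'| egrep 'pos|contact'; python3 -m crank '[[0,0,0,0.1,0],[0,0,0,0.2,0],[0,0,0,0.2,0]]'| egrep 'pos|contact'; done
```

```text
time: 5.3
eef_pos: [0.4524, 0.0306, 0.0707]
contact_force: [0.3, -0.3, 0.1]
eef_pos: [0.4524, 0.0306, 0.0683]
contact_force: [1.3, 0.2, 2.0]
eef_pos: [0.4523, 0.0305, 0.0661]
contact_force: [1.9, 0.4, 1.8]
eef_pos: [0.4521, 0.0305, 0.0641]
contact_force: [1.3, 0.2, 2.1]
```

Contact came at about z 0.069, and the key is sliding under roughly 2–3 N. I'll keep going in small steps.

```bash
python3 -m crank '[[0,0,0,0.1,0],[0,0,0,0.15,0],[0,0,0,0.15,0]]' | egrep 'pos|contact'; python3 -m crank '[[0,0,0,0.1,0],[0,0,0,0.1,0]]'| egrep 'pos|contact'; python3 -m crank '[[0,0,0,-2,0],[0,0,0,-5,0],[0,0,0,-9,0],[0,0,0,-9,0],[0,0,0,-9,0]]'; python3 hts.py w3
```

```text
eef_pos: [0.4521, 0.0305, 0.0627]
contact_force: [2.1, 1.1, 2.5]
eef_pos: [0.4521, 0.0305, 0.0616]
contact_force: [1.2, 0.7, 2.8]
time: 7.2
eef_pos: [0.452, 0.0307, 0.152]
eef_rot: [-0.0, 0.995, -0.1, 0.0]
contact_force: [-0.5, -0.3, -1.4]
finger_gap: -0.0003
finger_force: 0.0
bar 236 0.08970328291586172
sq 262 0.08964953363782549
rnd 236 0.08189680191256268
```

The round key went down 7.8 mm and stays there, so the scale is on. Next is the bar key, but first I'll check the clearance to the jar and stamp while I move above it.

```bash
python3 -m crank '[[0,0,-4,0,0],[0,0,-8,0,0],[0,0,-12,0,0],[0,0,-16,0,0],[0,0,-17.9,0,0],[0,0,-17.9,0,0],[0,0,-17.9,0,0],[0,0,-17.9,0,0]]'
python3 - <<'E'
from h import *
W,p,d=world("top0"); print("jar",W[209,199],"stamp",W[224,222])
z=W[195:235,180:232]; m=z[...,2]>.03; print("high pts min dist to bar",np.hypot(z[m][:,0]-.4878,z[m][:,1]-.206).min())
snap("wrist","w4"); W,p,d=world("w4"); s=manip.state()["eef_pos"]
m=(W[...,2]>.0855)&(W[...,2]<.097)&(np.hypot(W[...,0]-.4878,W[...,1]-.206)<.035)
print(s,m.sum(),cv2.minAreaRect((W[m][:,:2]*1000).astype(np.float32)))
E
```

```text
time: 8.05
eef_pos: [0.4878, 0.2047, 0.1513]
eef_rot: [0.0, 0.995, -0.101, -0.0]
contact_force: [-0.5, -0.6, 0.6]
finger_gap: -0.0003
finger_force: 0.0
jar [0.54289396 0.34887082 0.09836418] stamp [0.50951398 0.29235257 0.06137263]
high pts min dist to bar 0.08708378025270508
[0.48788761 0.20471668 0.15143781] 1465 ((487.7716979980469, 206.74322509765625), (57.98617935180664, 19.862642288208008), 78.05839538574219)
```

View pics/w4.png

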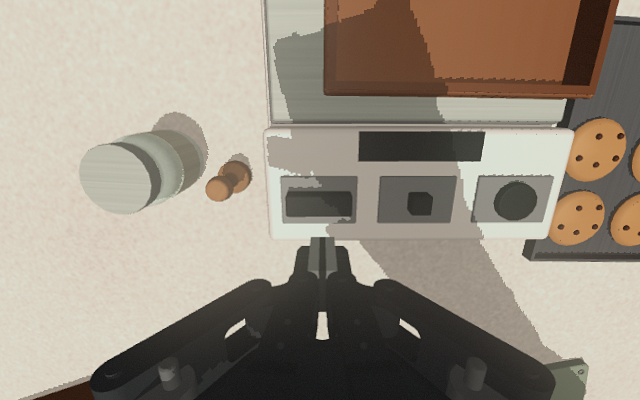

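The bar key is at about (318,204), directly below the fingertips. The stamp at (230,180) is 87 mm away and the jar farther, so the fingers are clear. I'll press in one call, hold in a second, then release.

```bash
python3 -m crank '[[0,0,-0.1,4,0],[0,0,-0.1,7,0],[0,0,-0.1,7.7,0],[0,0,-0.1,8.0,0],[0,0,-0.1,8.2,0],[0,0,-0.1,8.4,0],[0,0,-0.1,8.6,0],[0,0,-0.1,8.8,0],[0,0,-0.1,8.9,0],[0,0,-0.1,9.0,0],[0,0,-0.1,9.05,0],[0,0,-0.1,9.05,0],[0,0,-0.1,9.05,0]]'
```

```text
time: 9.4
eef_pos: [0.4885, 0.2069, 0.0614]
eef_rot: [-0.0, 0.995, -0.101, 0.0]
contact_force: [3.4, -0.6, 5.4]
finger_gap: 0.0
finger_force: 2.6
```

The reading is 5.4 N, which puts the bar about 6–7 mm down. I'll hold for another 1.8 s, then release and rise clear.

```bash
python3 -m crank '[[0,0,0,0.05,0],[0,0,0,0.05,0],[0,0,0,0.05,0],[0,0,0,0.05,0],[0,0,0,0.05,0],[0,0,0,0.05,0],[0,0,0,0.05,0],[0,0,0,0.05,0],[0,0,0,0.05,0],[0,0,0,0.05,0],[0,0,0,0.05,0],[0,0,0,0.05,0],[0,0,0,0.05,0],[0,0,0,0.05,0],[0,0,0,0.05,0],[0,0,0,0.05,0],[0,0,0,0.05,0],[0,0,0,0.05,0]]'
python3 - <<'E'
from h import *
snap("scene","scene1"); p=cv2.imread("pics/scene1.png")[130:230,270:430]; cv2.imwrite("pics/s1c.png",cv2.resize(p,None,fx=4,fy=4))
E
python3 -m crank '[[0,0,0,-1,0],[0,0,0,-4,0],[0,0,0,-9,0],[0,0,0,-12,0],[0,0,0,-12,0],[0,0,0,-12,0]]'; python3 hts.py w5
```

```text
time: 11.2
eef_pos: [0.4885, 0.2069, 0.0609]
eef_rot: [-0.0, 0.995, -0.101, 0.0]
contact_force: [4.5, -0.2, 5.1]
finger_gap: -0.0002
finger_force: 2.7
time: 11.85
eef_pos: [0.4876, 0.2071, 0.1811]
eef_rot: [-0.0, 0.995, -0.1, -0.0]
contact_force: [-0.3, 0.1, -0.4]
finger_gap: -0.0001
finger_force: 0.0
bar 207 0.0896479375732327
sq 198 0.08949702434430343
rnd 186 0.08174348221832822
```

View pics/s1c.png

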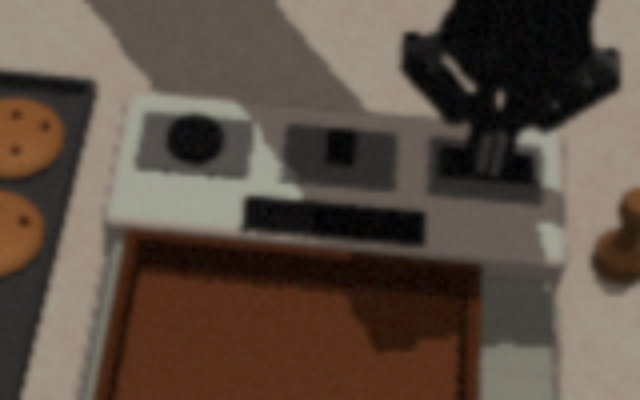

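View pics/w5.png

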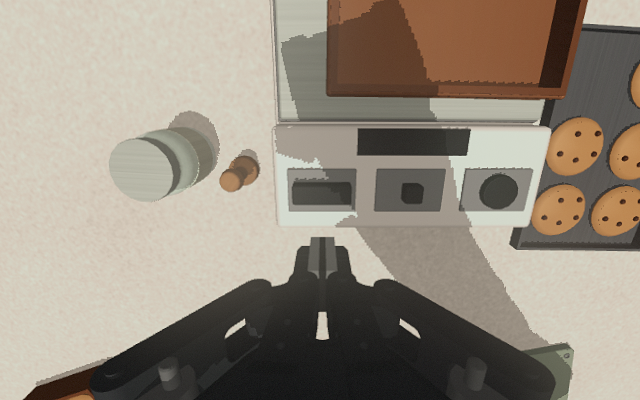

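The scene crop shows the fingertips on the bar key only. In the last wrist view, the bar (320,193) and square (412,193) are out at 89.6 mm, the round key (498,192) is down at 81.7 mm, and nothing else has shifted. The bar was held under about 5 N (about 6.5 mm or more of travel) for over 1.8 s, so I'm handing the job in.

```bash
python3 -c "
from cell import manip
print(manip.finish_job())"
```

```text
the job is handed in; nothing more can be done
None
```

The job is handed in: the round key is latched down (7.8 mm), the bar key was then held down for over 1.8 s and released, and the square key, basket, jar, stamp and tray were left alone.

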